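Slide the filter home under the focuser tube

TASK

Two aluminium slide units lie on the cherry board. Bring the clear filter under its tube: slide the red grip all the way towards the tube, up against its end stop, and let go. Leave the black grip where it is and do not disturb the loose glass filter disc on the board.

Things in the scene. Friction and masses are not known exactly. Their poses are not given: they have to be found in the camera images.
- filter_grip (a point): Mid-height of the red upright grip post: 22 mm wide across the slide (x), 16 mm along it (y), from a dark foot (16 mm wide) 24 mm below this point to 18 mm above. Moves only along its own +y (level, towards the unit's tube), 100 mm travel, starts 0 to 45 mm along; takes about 2 N, stays where left. Base side rails are 30 mm below, the board's top 48 mm below this point.
- filter_home (a point): Fixed on that slide's aluminium base (70 x 260 mm): where filter_grip is when the red grip's foot, reaching 30 mm ahead of the post's centre, is hard against the yellow stop bar. +y is the sliding direction. The bridge beyond the bar is 22 mm below this point; the upright tube on it is 58 mm across, its axis 95 mm ahead, its top 12 mm above.
- shutter_grip (a point): The same point on the black grip of a second slide unit of identical shape and size, with a black blank in place of the clear filter. To be left where it is; it moves just as easily.
- glass_center (a point): Centre of the loose glass filter disc in a steel rim, 52 mm across and 8 mm thick, lying flat on the cherry board on the robot's side of the slides. To be left alone.

How it is judged (in metres and radians):
At the end, for the whole second after the job is handed in: The red grip is within 10 mm of its end stop (its home point) and stays there (horizontal distance between filter_grip and filter_home below 0.01 m); the robot touches nothing.
It fails at once if the black grip is moved more than 10 mm (distance of shutter_grip from where it was at the start of the episode above 0.01 m).
It fails at once if the loose glass disc is moved more than 15 mm (distance of glass_center from where it was at the start of the episode above 0.015 m).
It also fails if it takes over 32 s, if anything falls off the work surface, if the arm or the gripper's body presses on something with over 40 N, if the wrist force passes 120 N, or if a joint passes its speed limit or range.

ROBOT

A 6-joint arm with a two-finger parallel gripper is mounted at the origin on the work surface. World frame = base frame: x ahead of the robot, y to its left, z up, the work surface at z = 0. Lengths are in mm, angles in degrees, forces in N, time in s.
With the tool pointing down it reaches from about 350 to 850 mm from the base axis. Payload 8.1 kg.
Tool frame: the origin (TCP) lies at the very end of the fingers, on their centre line; the grasp point (between the pads) lies r.tcp_to_grasp behind it (r.tcp_to_grasp is the distance from the TCP to the grasp point, in mm); z points along the fingers, y is the line along which they close (so a half turn about z gives the same grasp; the last joint's range is limited). The gripper opens to 85 mm and grips with 20 to 120 N. Pads are 22 mm wide; open, the fingers measure 114 mm over their backs; the gripper's body (76 mm by 85 mm) begins 54 mm behind the grasp point. The pads swing forward as they close: fully open they stand 13 mm farther back than shut.
Start: joints at [58.992, 7.471, 85.268, -0, 87.261, -4.893], TCP at [264.089, 538.76, 231.292] pointing down, gripper open.
Joint ranges: [-169.43, 169.43], [-51.17, 129.36], [1.28, 143.12], [-76.62, 256.62], [0, 156.53], [-152.29, 152.29]. Speed limits (degrees/s): [136.94, 136.94, 159.86, 180, 180, 180].

INTERFACE

Orientations are given as [roll, pitch, yaw] about the fixed x, y, z axes, in that order (R = Rz(yaw) Ry(pitch) Rx(roll)).
In Python, from bench import r gives the robot as it stands.
- The arm moves only by the shell command python3 -m handwheel 'ROWS' [OPENING] [FORCE]. ROWS is JSON, a list of rows, each a list of 4 numbers: the shift along the tool's x, y, z in m, then the turn about the tool's z in degrees. A call has 1 to 10 rows; each row shifts and turns the commanded pose from where the row before left it, along the tool's axes as they then stand; what a row does not reach is not made up. A row lasts 1/10 s, in which the tool goes at most 50 mm and 8.59 degrees, less where a joint would pass 70% of its speed; a pose out of reach is approached as far as the arm can. A call is refused whole if a number of a shift passes 0.05 or a number of a turn 8.59, either way. A call with a gripper value outside its range is refused whole. OPENING is the finger opening in m, from 0 to 0.0854, set as the call begins (- or left out, the last holds). The fingers move at their own pace and stop on an object; FORCE is the grip in N (left out, the last holds). Time passes only in rows, so rows that do not move let the fingers close. It gives the time, the measured TCP pose, the force, the opening and the grip force at its end, in the units of the state.
- r.sense(): the state, without advancing time (a new reading comes with each control period).
- r.snapshot(name): name is "side" or "top" or "wrist"; returns the picture (384x512x3 uint8, red, green, blue); there is no depth.
- r.camera_params(name): a dict with "fx", "fy", "cx", "cy" (pixels), "R" (3x3) and "t" (3): a world point X has camera coordinates R X + t; the wrist camera has in their place "mount" (4x4, takes a point from camera to tool coordinates, whose origin is the TCP and whose axes are the flange's). Camera axes: x right, y down, z forward; pixel columns grow to the right and rows downward; lengths in mm; the calibration is good to about 2 mm. A picture is of the moment at which its call begins: read the wrist's pose just before it. camera_params takes no time and is no camera call.
- r.hand_in(): hands the job in; it is judged then, once.
The state is a dict: "time": time; "joint_pos": joint angles; "qd": joint speeds; "joint_efforts": joint torques, N m; "tool_pos": TCP position; "tcp_rot": TCP orientation; "ft_force": force on the tool from outside, world axes, zero at the start; "wrist_torque": the same for the moment, N m; "finger_gap": finger opening in mm; "grip_force": force on a finger pad.
Only numpy, scipy, OpenCV 4.12 (cv2) and the standard library are available. Lean on these libraries where they do the work, as an engineer would, in place of code of your own. Each camera call takes 0.05 s, during which the arm holds its last target. There are 200 camera calls.

## Working session

There is one attempt and no reset: what is moved stays moved. The work goes in short steps, Python scripts to look and compute and a shell command to move; the robot and the scene stay as the last step left them, time stands still between calls to the robot, and variables do not carry over. Pictures are saved under pics/ and viewed, at most 10 in all, crops included, and the job is handed in when it is done.

```bash
mkdir -p pics; python3 - <<'E'
from bench import r
import cv2,numpy as np
s=r.sense();print(s['time'],s['tool_pos'],s['tcp_rot'],r.tcp_to_grasp)
for n in("top","side"):
    im=r.snapshot(n);cv2.imwrite(f"pics/{n}0.png",im[:,:,::-1]);print(n,r.camera_params(n))
E
```

```text
0.0 [263.803947   538.27078127 230.23851378] [-1.79893131e+02 -8.70509700e-03  1.53885112e+02] 18.700000000000003
top {'fx': 438.80855917748494, 'fy': 438.80855917748494, 'cx': 263.1416148579756, 'cy': 189.9062918899815, 'R': array([[-0.00682887, -0.99963873,  0.02599568],
       [-0.98090535,  0.00164346, -0.19447877],
       [ 0.19436579, -0.02682737, -0.9805622 ]]), 't': array([-70.33165734, 487.92945346, 880.59514958])}
side {'fx': 489.55537590226004, 'fy': 489.55537590226004, 'cx': 260.3095806677691, 'cy': 184.91105546606045, 'R': array([[-0.82991408, -0.55782857,  0.00836038],
       [-0.29941904,  0.43271859, -0.85035455],
       [ 0.47073437, -0.70822448, -0.52614375]]), 't': array([356.19034064, 256.62295201, 642.85040915])}
```

View pics/top0.png

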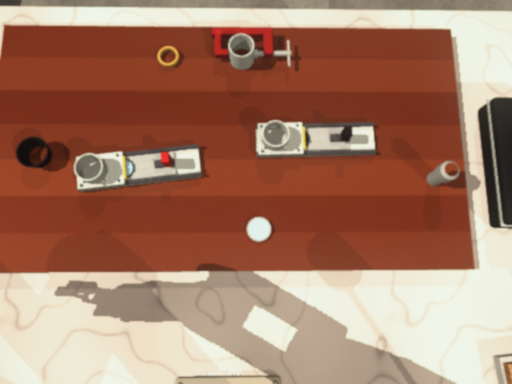

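View pics/side0.png

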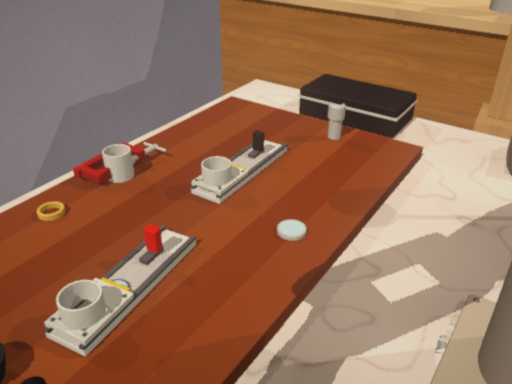

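The top view shows the red grip at about (167,158), the yellow bar at about (126,167) and the tube at about (90,168). The black unit is well to the right, and the glass disc is at (259,229). The side view shows the red grip at (153,239).

```bash
cat > h.py <<'E'
import cv2,numpy as np
from bench import r
def ray(n,u,v):
    c=r.camera_params(n);R=c['R'];d=R.T@np.array([(u-c['cx'])/c['fx'],(v-c['cy'])/c['fy'],1]);return -R.T@c['t'],d
def plane(n,p,z):
    o,d=ray(n,*p);return o+d*(z-o[2])/d[2]
def tri(p,q):
    o1,d1=ray('top',*p);o2,d2=ray('side',*q)
    k=np.linalg.lstsq(np.c_[d1,-d2],o2-o1,rcond=None)[0];a,b=o1+k[0]*d1,o2+k[1]*d2
    return (a+b)/2,np.linalg.norm(a-b)
def blob(im,kind,box):
    h=cv2.cvtColor(im,cv2.COLOR_BGR2HSV);H,S,V=[h[...,i].astype(int) for i in range(3)]
    m={'red':((H<6)|(H>174))&(S>190)&(V>150),'yel':(H>18)&(H<35)&(S>120)&(V>120),'base':(S<110)}[kind]
    k=np.zeros(m.shape,bool);x0,y0,x1,y1=box;k[y0:y1,x0:x1]=1;m=(m&k).astype(np.uint8)
    n,l,st,c=cv2.connectedComponentsWithStats(m);i=1+np.argmax(st[1:,4]);return l==i,c[i],st[i]
E
python3 - <<'E'
from h import *
t=cv2.imread('pics/top0.png');s=cv2.imread('pics/side0.png')
a=blob(t,'red',(140,140,190,180));b=blob(s,'red',(130,215,175,260));print(a[1:],b[1:])
P,e=tri(a[1],b[1]);print('grip',P,e)
y1=blob(t,'yel',(110,145,140,190));y2=blob(s,'yel',(90,270,140,300));print(y1[1:],y2[1:]);Y,e=tri(y1[1],y2[1]);print('bar',Y,e)
m=blob(t,'base',(65,135,215,200))[0].astype(np.uint8)
c=max(cv2.findContours(m,0,2)[0],key=cv2.contourArea);bx=cv2.boxPoints(cv2.minAreaRect(c));print(bx)
w=np.array([plane('top',p,P[2]-35) for p in bx]);print(w.round(1));
for i in range(4):
    d=w[(i+1)%4]-w[i];print(np.linalg.norm(d),np.degrees(np.arctan2(d[1],d[0])))
cv2.imwrite('pics/c.png',np.hstack([cv2.resize(t[135:200,65:215],None,fx=4,fy=4)]))
E
```

```text
(array([164.76811594, 157.1884058 ]), array([162, 152,   7,  11,  69], dtype=int32)) (array([150.90033223, 236.8372093 ]), array([144, 224,  16,  29, 301], dtype=int32))
grip [550.01563724 130.65744289  79.15743299] 1.9401950782355073
(array([124.19047619, 167.11111111]), array([123, 155,   4,  25,  63], dtype=int32)) (array([114.89247312, 283.47311828]), array([101, 277,  29,  14,  93], dtype=int32))
bar [535.50876984 219.8943001   57.16895852] 0.4311881120102471
[[ 71.31707  153.85365 ]
 [197.97563  139.7805  ]
 [202.19513  177.75612 ]
 [ 75.536575 191.82927 ]]
[[567.9 337.4  44.2]
 [599.7  68.1  44.2]
 [515.2  57.3  44.2]
 [485.1 322.2  44.2]]
271.1193035269657 -83.26451262194668
85.15789620029533 -172.69937718868863
266.60434414733504 96.48213529822783
84.14560701079591 10.385947585525479
```

View pics/c.png

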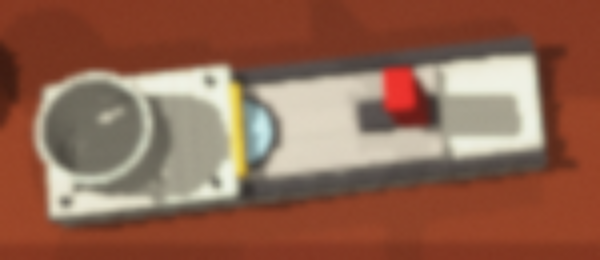

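The crop shows the slide running about 6° off world y, with the red post near (400,92) in crop pixels. I'll turn the tool to line up with the slide, close the fingers, and hover behind the grip.

```bash
python3 -m handwheel '[[0,0,0,-8.1],[0,0,0,-8.1],[0,0,0,-8.1],[0,0,0,-8.1],[-0.02,-0.04,0,0],[-0.02,-0.04,0,0],[-0.02,-0.04,0,0],[-0.02,-0.04,0,0],[-0.02,-0.04,0,0],[-0.02,-0.04,0,0]]' 0 40; python3 -m handwheel '[[-0.02,-0.04,0,0],[-0.02,-0.04,0,0],[-0.02,-0.04,0,0],[-0.02,-0.04,0,0],[-0.02,-0.04,0,0],[-0.02,-0.04,0,0],[0,-0.02,0,0],[0,0,0,0],[0,0,0,0],[0,0,0,0]]'
python3 - <<'E'
from h import *
import json
s=r.sense();im=r.snapshot('wrist');cv2.imwrite('pics/w1.png',im[:,:,::-1]);print(s['time'],s['tool_pos'],s['tcp_rot'],s['finger_gap']);print(r.camera_params('wrist'))
E
```

```text
time: 1.1
tool_pos: [410.1, 311.6, 230.9]
tcp_rot: [-180.0, -0.0, -173.7]
ft_force: [0.4, 0.0, -0.5]
finger_gap: 0.0
grip_force: 0.0
time: 2.1
tool_pos: [557.0, 69.1, 231.1]
tcp_rot: [180.0, -0.0, -173.7]
ft_force: [0.0, 0.4, 1.0]
finger_gap: -0.2
grip_force: 0.0
2.1 [556.969267    69.06358487 231.102862  ] [ 1.79973790e+02 -2.23017044e-02 -1.73663438e+02] -0.15418077054387447
{'fx': 331.906925923335, 'fy': 331.906925923335, 'cx': 252.6379630017429, 'cy': 188.9271609037565, 'mount': array([[ 3.46936731e-04, -9.56387418e-01, -2.92100987e-01,
         7.41625722e+01],
       [ 9.99999550e-01,  5.89875641e-04, -7.43623184e-04,
        -2.96488654e-01],
       [ 8.83495114e-04, -2.92100598e-01,  9.56387192e-01,
        -1.42783105e+02],
       [ 0.00000000e+00,  0.00000000e+00,  0.00000000e+00,
         1.00000000e+00]])}
```

View pics/w1.png

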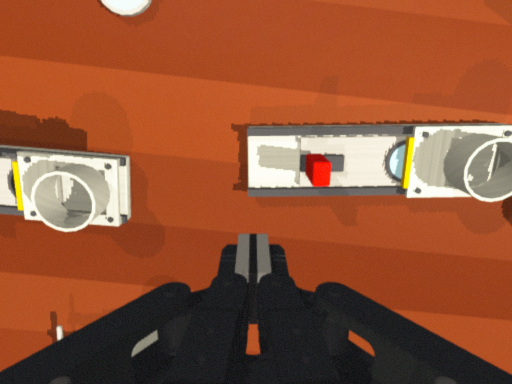

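The wrist view shows the slide level in the image, so the tool is aligned. The post spans about (307..330, 155..187), the foot tip is at (344,162), and the near edge of the bar is at about 405.

```bash
python3 - <<'E'
from h import *
c=r.camera_params('wrist');M=c['mount'];h0=r.sense()['tool_pos'][2]
def tool(p,z):
    d=M[:3,:3]@np.array([(p[0]-c['cx'])/c['fx'],(p[1]-c['cy'])/c['fy'],1]);o=M[:3,3];return (o+d*((h0-z)-o[2])/d[2])[:2].round(1)
m,ce,st=blob(cv2.imread('pics/w1.png'),'red',(290,140,350,200));print(ce,st)
hsv=cv2.cvtColor(cv2.imread('pics/w1.png'),cv2.COLOR_BGR2HSV)
print('post foot-level left edge',tool((307,155),58),'top face BL,BR',tool((313,187),97),tool((330,187),97))
print('foot tip',tool((344,162),55),'bar near',tool((405,163),58),'rails',tool((300,125),50),tool((300,196),50),'base end',tool((248,160),50), 'foot tail',tool((300,162),55))
E
```

```text
[320.82648402 172.90182648] [312 161  19  25 438]
post foot-level left edge [11.9 51.9] top face BL,BR [-8.7 52.1] [-8.6 66.9]
foot tip [ 4.4 89. ] bar near [  4.1 147.5] rails [39.7 45.1] [-32.4  48.1] base end [ 5.3 -5.2] foot tail [ 4.4 45.9]
```

```bash
python3 -m handwheel '[[0.003,0,0.04,0],[0,0,0.04,0],[0,0,0.04,0],[0,0,0.034,0],[0,0,0,0],[0,0.01,0,0],[0,0.01,0,0],[0,0.01,0,0],[0,0.005,0,0],[0,0.005,0,0]]'; python3 -m handwheel '[[0,0.005,0,0],[0,0.005,0,0],[0,0.005,0,0],[0,0.005,0,0],[0,0.005,0,0],[0,0.005,0,0],[0,0.005,0,0],[0,0.005,0,0],[0,0,0,0],[0,0,0,0]]'
python3 - <<'E'
from h import *
a=cv2.cvtColor(r.snapshot('wrist'),cv2.COLOR_RGB2BGR);b=cv2.cvtColor(r.snapshot('side'),cv2.COLOR_RGB2BGR)
cv2.imwrite('pics/w2.png',np.vstack([a[:300],b[150:,:]])[:, :])
E
```

```text
time: 3.15
tool_pos: [550.8, 108.3, 78.6]
tcp_rot: [-180.0, 0.1, -173.7]
ft_force: [1.1, -1.8, 1.1]
finger_gap: 0.4
grip_force: 1.1
time: 4.15
tool_pos: [545.3, 147.6, 77.0]
tcp_rot: [180.0, -0.0, -173.7]
ft_force: [-0.1, -0.1, -0.1]
finger_gap: -0.3
grip_force: 0.0
```

View pics/w2.png

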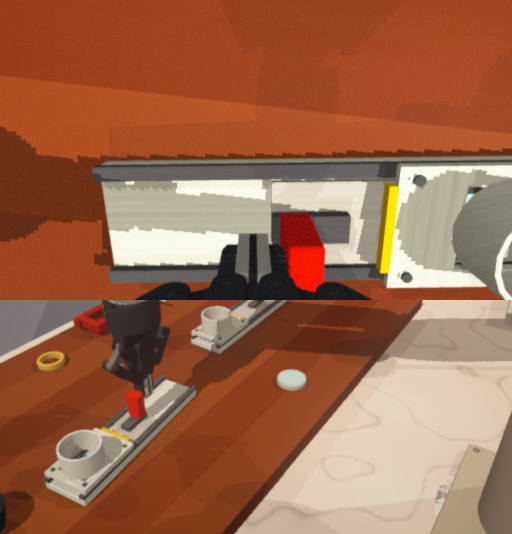

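The grip is being pushed. The foot tip is at 350 and the bar at 385, so about 18 mm remains. I'll continue gently until the force rises.

```bash
python3 -m handwheel '[[0,0.004,0,0],[0,0.004,0,0],[0,0.003,0,0],[0,0.001,0,0],[0,0.001,0,0],[0,0,0,0]]'; python3 -m handwheel '[[0,0.001,0,0],[0,0.001,0,0],[0,0,0,0]]';python3 -m handwheel '[[0,0.001,0,0],[0,0.001,0,0],[0,0,0,0]]';python3 -m handwheel '[[0,0.001,0,0],[0,0,0,0]]'
python3 - <<'E'
from h import *
cv2.imwrite('pics/w3.png',r.snapshot('wrist')[100:,:,::-1])
E
```

```text
time: 4.85
tool_pos: [544.1, 160.3, 77.2]
tcp_rot: [180.0, -0.0, -173.7]
ft_force: [-0.9, -0.6, 0.7]
finger_gap: 0.2
grip_force: 0.4
time: 5.15
tool_pos: [544.0, 162.2, 77.3]
tcp_rot: [180.0, -0.0, -173.7]
ft_force: [-0.9, -1.4, -1.2]
finger_gap: -0.0
grip_force: 0.7
time: 5.45
tool_pos: [543.8, 164.3, 77.3]
tcp_rot: [180.0, -0.0, -173.7]
ft_force: [-1.0, -1.3, -0.9]
finger_gap: -0.2
grip_force: 0.7
time: 5.65
tool_pos: [543.6, 165.3, 77.3]
tcp_rot: [180.0, -0.0, -173.7]
ft_force: [-1.2, -1.1, -1.2]
finger_gap: 0.1
grip_force: 0.7
```

View pics/w3.png

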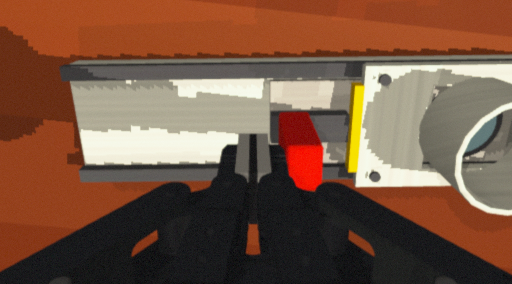

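The foot tip is at 347 and the bar is at about 351, so 2 to 3 mm is left. I'll creep on to contact.

```bash
python3 -m handwheel '[[0,0.001,0,0],[0,0.001,0,0],[0,0,0,0]]'; python3 -m handwheel '[[0,0.001,0,0],[0,0,0,0]]';python3 -m handwheel '[[0,0.001,0,0],[0,0,0,0]]'
```

```text
time: 6.0
tool_pos: [543.5, 166.3, 77.3]
tcp_rot: [-179.9, -0.0, -173.7]
ft_force: [-0.8, -5.8, -0.1]
finger_gap: -0.0
grip_force: 3.1
time: 6.2
tool_pos: [543.6, 166.4, 77.3]
tcp_rot: [-179.8, -0.0, -173.7]
ft_force: [-1.0, -9.2, 1.7]
finger_gap: -0.4
grip_force: 5.1
time: 6.4
tool_pos: [543.5, 166.6, 77.3]
tcp_rot: [-179.8, -0.0, -173.8]
ft_force: [-0.6, -15.1, 1.2]
finger_gap: -0.2
grip_force: 7.1
```

The tool stopped and the force rose to 15 N, so the grip is against the stop. Now I'll back off, rise and check.

```bash
python3 -m handwheel '[[0,-0.005,0,0],[0,-0.01,0,0],[0,-0.02,0,0],[0,0,-0.03,0],[0,0,-0.04,0],[0,0,-0.04,0],[0,0,-0.03,0],[0,-0.02,0,0],[0,0,0,0],[0,0,0,0]]'
python3 - <<'E'
from h import *
cv2.imwrite('pics/w4.png',r.snapshot('wrist')[:,:,::-1])
E
```

```text
time: 7.4
tool_pos: [549.1, 114.3, 217.0]
tcp_rot: [180.0, -0.0, -173.8]
ft_force: [-0.0, 0.2, 0.2]
finger_gap: 0.2
grip_force: 0.0
```

View pics/w4.png

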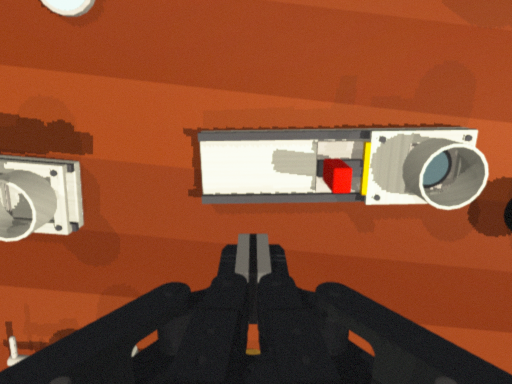

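The foot tip (about 361,167) touches the yellow bar, the clear filter sits under the tube, and the arm is clear.

```bash
python3 -c "from bench import r;print(r.hand_in())"
```

```text
the job is handed in; nothing more can be done
None
```

The red grip is against its end stop and released, with the clear filter under its tube; the arm went near neither the black grip nor the glass disc, and I handed the job in after about 7.5 s (no verdict was returned).

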